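Make up a fitting kit in the kit tray

TASK

Make up the kit in the flat blue tray with the four grey holders, which is light and loose: lay the larger of the two pressure gauges, the three-way push-in tee and the bronze silencer flat in the holders cut to their sizes, lengthwise to the pocket, and then, last of all because it is tall and easily knocked over, stand the red thread-sealant bottle upright in the remaining holder. Leave the smaller gauge and the elbow where they lie, and do not push the tray along the bench or tip it.

Things in the scene. Friction and masses are not known exactly. Their poses are not given: they have to be found in the camera images.
- large_gauge: pressure gauge lying on its back, white dial up, black round case 50 mm across and 21 mm high, brass stem to -x; 68 mm overall along x. Origin: centre of the underside of the 68 x 50 mm outline; the case's centre is 9 mm to +x of it. z up. 0.07 to 0.13 kg
- tee: black push-in tee with blue rings at its three ends, lying flat, 18 mm high. The straight run is 54 mm long along y (x = -19 to +3 mm), the branch points to +x and ends at x = +19 mm (38 mm overall along x). Origin: centre of the underside of the outline, z up. Can be gripped along x across the body and the branch, closing to about 35 mm. 0.03 to 0.06 kg
- silencer: bronze-coloured silencer, lying, 19 mm high: hexagon and thread at one end, rounded brown sintered body, about 48 mm long along y and 20 mm wide along x. Origin: centre of the underside, z up. Grip along x. 0.02 to 0.04 kg
- sealant_bottle: small red flat-sided bottle with a black pointed cap, standing, 108 mm tall; body 23 mm (x) by 40 mm (y), 70 mm tall. Origin: centre of the underside, z up. Grip the body along x. 0.03 to 0.065 kg
- gauge_nest: grey holder, loose in the blue tray (rim 16 mm high); foot 92 (x) by 100 mm (y). Origin: centre of its underside, 3 mm above the bench; dark pocket centred on it, floor 4 mm up. Walls 4 mm thick, tops 14 mm above the origin; 44 mm finger gaps in the two walls across y. Largest pocket, for the large gauge, 82 (x) by 66 mm (y); the gauge's x (stem) goes along the holder's x, either way round
- tee_nest: grey holder, loose in the blue tray (rim 16 mm high); foot 92 (x) by 100 mm (y). Origin: centre of its underside, 3 mm above the bench; dark pocket centred on it, floor 4 mm up. Walls 4 mm thick, tops 14 mm above the origin; 44 mm finger gaps in the two walls across y. Second largest pocket, for the tee, 70 (x) by 54 mm (y); the tee's run (its y) goes along the holder's x, either way round
- silencer_nest: grey holder, loose in the blue tray (rim 16 mm high); foot 92 (x) by 100 mm (y). Origin: centre of its underside, 3 mm above the bench; dark pocket centred on it, floor 4 mm up. Walls 4 mm thick, tops 14 mm above the origin; 44 mm finger gaps in the two walls across y. Pocket for the silencer, 66 (x) by 34 mm (y), long and narrow; the silencer's y goes along the holder's x, either way round
- bottle_nest: grey holder, loose in the blue tray (rim 16 mm high); foot 92 (x) by 100 mm (y). Origin: centre of its underside, 3 mm above the bench; dark pocket centred on it, floor 4 mm up. Walls 4 mm thick, tops 27 mm above the origin; 36 mm finger gaps in the two walls across y. Pocket for the bottle, 56 (x) by 39 mm (y), highest walls; the bottle's y (40 mm) goes along the holder's x, either way round
- small_gauge: look-alike, stays where it is: pressure gauge of the same make, but the case is 43 mm across, 62 mm overall along x with the stem to -x, 21 mm high. Origin: centre of the underside of the outline
- elbow: look-alike, stays where it is: black push-in elbow with only two ends at a right angle, one a light metal thread and one with a blue ring; 52 x 38 x 18 mm, lying flat. Origin: centre of the underside of the outline
There are look-alikes about, which are no part of the job. Leave any orange look-alike of the sealant_bottle alone.

How it is judged:
On the way:
1. gauge, tee and silencer lie in their holders while the bottle is not yet in the tray (horizontal distance between large_gauge and gauge_nest below 0.013 m and z of large_gauge in the frame of gauge_nest between 0 and 0.008 m and angle between each of large_gauge, tee, silencer's own z axis and vertical below 0.12 rad and angle between the x axis of large_gauge and the x axis of gauge_nest, either way round below 0.35 rad and linear speed of each of large_gauge, tee, silencer below 0.02 m/s and horizontal distance between tee and tee_nest below 0.013 m and z of tee in the frame of tee_nest between 0 and 0.008 m and angle between the y axis of tee and the x axis of tee_nest, either way round below 0.35 rad and horizontal distance between silencer and silencer_nest below 0.013 m and z of silencer in the frame of silencer_nest between 0 and 0.008 m and angle between the y axis of silencer and the x axis of silencer_nest, either way round below 0.35 rad and horizontal distance between sealant_bottle and bottle_nest above 0.06 m), for 0.2 s.
At the end, for the whole second after the job is handed in: Large gauge, tee, silencer and bottle each rest on the floor of their own pocket (in plan within 13 mm of its centre, within 0.12 rad of level and 0.35 rad of lengthwise), at rest. Each holder is level and within 25 mm of its start, small gauge and elbow within 20 mm (horizontal distance between large_gauge and gauge_nest below 0.013 m and z of large_gauge in the frame of gauge_nest between 0 and 0.008 m and angle between each of large_gauge, tee, silencer, sealant_bottle's own z axis and vertical below 0.12 rad and angle between the x axis of large_gauge and the x axis of gauge_nest, either way round below 0.35 rad and linear speed of each of large_gauge, tee, silencer, sealant_bottle below 0.02 m/s and horizontal distance between tee and tee_nest below 0.013 m and z of tee in the frame of tee_nest between 0 and 0.008 m and angle between the y axis of tee and the x axis of tee_nest, either way round below 0.35 rad and horizontal distance between silencer and silencer_nest below 0.013 m and z of silencer in the frame of silencer_nest between 0 and 0.008 m and angle between the y axis of silencer and the x axis of silencer_nest, either way round below 0.35 rad and horizontal distance between sealant_bottle and bottle_nest below 0.013 m and z of sealant_bottle in the frame of bottle_nest between 0 and 0.008 m and angle between the y axis of sealant_bottle and the x axis of bottle_nest, either way round below 0.35 rad and distance of each of gauge_nest, tee_nest, silencer_nest, bottle_nest from where it was at the start of the episode below 0.025 m and angle between each of gauge_nest, tee_nest, silencer_nest, bottle_nest's own z axis and vertical below 0.06 rad and distance of each of small_gauge, elbow from where it was at the start of the episode below 0.02 m); the robot touches nothing.
It fails at once if the tray or a holder in it is pushed more than 40 mm or tipped (distance of any of gauge_nest, tee_nest, silencer_nest, bottle_nest from where it was at the start of the episode above 0.04 m or angle between any of gauge_nest, tee_nest, silencer_nest, bottle_nest's own z axis and vertical above 0.2 rad).
It fails at once if the bottle is knocked over (angle between sealant_bottle's own z axis and vertical above 0.8 rad).
It fails at once if the small gauge or the elbow is moved more than 30 mm (distance of any of small_gauge, elbow from where it was at the start of the episode above 0.03 m).
It also fails if it takes over 104 s, if anything falls off the work surface, if the arm or the gripper's body presses on something with over 40 N, if the wrist force passes 120 N, or if a joint passes its speed limit or range.

ROBOT

A 7-joint arm with a two-finger parallel gripper is mounted at the origin on the work surface; the furniture and walls round the work are solid. World frame = base frame: x ahead of the robot, y to its left, z up, the work surface at z = 0. Lengths are in m, angles in rad, forces in N, time in s.
With the tool pointing down it reaches from about 0.4 to 0.9 m from the base axis. Payload 5.5 kg.
Tool frame: the origin (TCP) lies midway between the tips of the shut fingers; the grasp point (between the pads) lies 19 mm behind it; z points along the fingers, y is the line along which they close (so a half turn about z gives the same grasp; the last joint's range is limited). The gripper opens to 92 mm and grips with 3 to 60 N. Pads are 19 mm wide; open, the fingers measure 130 mm over their backs; the gripper's body (75 mm by 190 mm) begins 47 mm behind the grasp point.
Start: joints at [1.584, 0.501, -0.427, 1.55, 0.221, 1.138, -0.21], TCP at [0.161, -0.63, 0.227] pointing down, gripper open.
Joint ranges: [-2.88, 2.88], [-0.31, 2.03], [-1.54, 1.56], [0.2, 2.42], [-1.41, 4.55], [0.19, 2.02], [-2.57, 2.57]. Speed limits (rad/s): [2.57, 2.57, 3.14, 3.14, 3.14, 3.14, 3.14].

INTERFACE

Orientations are given as a 3x3 rotation matrix whose columns are the frame's x, y, z axes.
In Python, from cell import r gives the robot as it stands.
- The arm moves only by the shell command python3 -m pendant 'ROWS' [OPENING] [FORCE]. ROWS is JSON, a list of rows, each a list of 4 numbers: the shift along the tool's x, y, z in units of 12 cm (1.0 is 12 cm), then the turn about the tool's z in units of 90 degrees (1.0 is 90 degrees). In form: [[dx, dy, dz, yaw], ...]. A call has 1 to 20 rows; each row is the pose to reach, as a shift and turn from the pose commanded when the call began, along the tool's axes at that moment; what a row does not reach only later rows make up. A row lasts 1/8 s, in which the tool goes at most 62.5 mm and 10.7 degrees, less where a joint would pass 70% of its speed; a pose out of reach is approached as far as the arm can. A call with a number of a shift or a turn outside -1 to 1 is refused whole. A call with a gripper value outside its range is refused whole. OPENING is the gripper's target within -1 to 1 (fully open at 1, half-way at 0, shut at -1), set as the call begins (- or left out, the last holds). The fingers move at their own pace and stop on an object; FORCE is the grip in N (left out, the last holds). Time passes only in rows, so rows that repeat a pose let the fingers close. It gives the time, the measured TCP pose, the force, the opening and the grip force at its end, in the units of the state.
- r.get_obs(): the state, without advancing time (a new reading comes with each control period).
- r.camera(name): name is "scene" or "top"; returns (picture, depth): 480x640x3 uint8, red, green, blue; 480x640 float32, m along the optical axis (not along the pixel's ray), 0 where there is no reading.
- r.camera_params(name): a dict with "intrinsics" (3x3 intrinsics, pixels), "view" (4x4, takes a point from world to camera coordinates). Camera axes: x right, y down, z forward; pixel columns grow to the right and rows downward; lengths in m; the calibration is good to about 2 mm. A picture is of the moment at which its call begins. camera_params takes no time and is no camera call.
- r.job_done(): hands the job in; it is judged then, once.
The state is a dict: "time_s": time; "qpos": joint angles; "qd": joint speeds; "joint_efforts": joint torques, N m; "ee_pos": TCP position; "ee_rot": TCP orientation; "ft_force": force on the tool from outside, world axes, zero at the start; "wrist_torque": the same for the moment, N m; "gripper_width": finger opening in m; "grasp_force": force on a finger pad.
Only numpy, scipy, OpenCV 4.12 (cv2) and the standard library are available. Lean on these libraries where they do the work, as an engineer would, in place of code of your own. Each camera call takes 0.05 s, during which the arm holds its last target. There are 200 camera calls.

## Working session

There is one attempt and no reset: what is moved stays moved. The work goes in short steps, Python scripts to look and compute and a shell command to move; the robot and the scene stay as the last step left them, time stands still between calls to the robot, and variables do not carry over. Pictures are saved under pics/ and viewed, at most 18 in all, crops included, and the job is handed in when it is done.

```bash
ls; mkdir -p pics; cat > h.py <<'E'
import numpy as np, cv2
from cell import r
def cam(n,save=None):
    im,d=r.camera(n); p=r.camera_params(n)
    if save: cv2.imwrite('pics/'+save,im[:,:,::-1])
    return im,d,np.array(p['intrinsics']),np.array(p['view'])
def ray(u,v,K,V,z):
    u=np.atleast_1d(u).astype(float);v=np.atleast_1d(v).astype(float)
    R=V[:3,:3];c=-R.T@V[:3,3]
    d=(R.T@np.linalg.inv(K)@np.stack([u,v,np.ones_like(u)])).T
    return c+d*((z-c[2])/d[:,2])[:,None]
def cloud(d,K,V):
    v,u=np.mgrid[:d.shape[0],:d.shape[1]]
    P=np.stack([(u-K[0,2])/K[0,0]*d,(v-K[1,2])/K[1,1]*d,d],-1)
    return (P-V[:3,3])@V[:3,:3]
E
python3 - <<'E'
from h import *
for n in('top','scene'):
    im,d,K,V=cam(n,n+'0.png'); print(n,K.tolist(),(-V[:3,:3].T@V[:3,3]).round(3),V[:3,:3].round(2).tolist())
o=r.get_obs(); print(o['ee_pos'],o['ee_rot'],o['gripper_width'],o['time_s'])
E
```

```text
pics
top [[508.1762527697044, 0.0, 319.7678116291001], [0.0, 508.1762527697044, 244.1140291323123], [0.0, 0.0, 1.0]] [0.366 0.01  0.893] [[0.01, -1.0, -0.01], [-0.99, -0.01, -0.14], [0.14, 0.01, -0.99]]
scene [[512.60655413075, 0.0, 315.87767502138684], [0.0, 512.60655413075, 249.96807272425247], [0.0, 0.0, 1.0]] [-0.04  -0.617  0.562] [[0.78, -0.63, 0.02], [-0.32, -0.42, -0.85], [0.55, 0.65, -0.53]]
[ 0.16049567 -0.62923709  0.225802  ] [[ 9.68948048e-01  2.47264121e-01 -3.67549499e-04]
 [ 2.47264387e-01 -9.68946582e-01  1.68657222e-03]
 [ 6.08929680e-05 -1.72508276e-03 -9.99998510e-01]] 0.09179891269967823 0.1
```

View pics/top0.png

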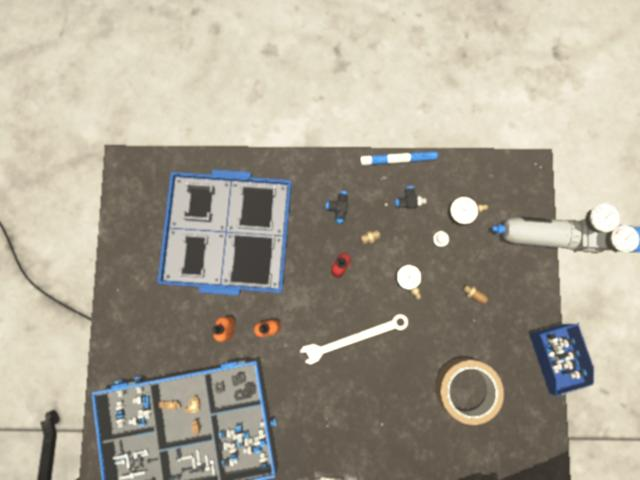

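View pics/scene0.png

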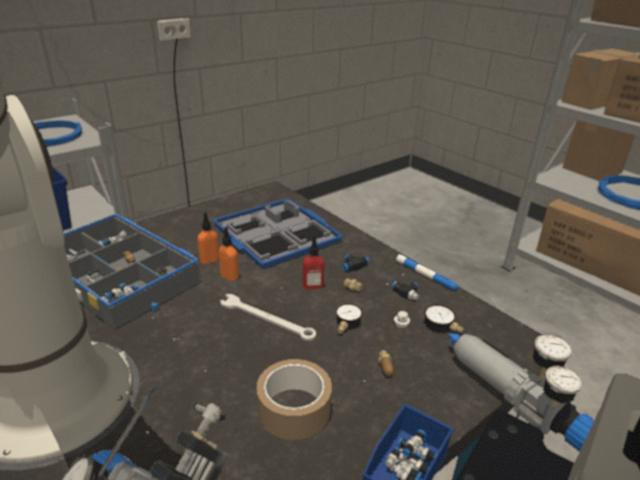

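Top view: tray at about (225,230) with four pockets; tee (340,207), elbow (410,198), gauges (464,210) and (409,277), red bottle (341,264), brown silencer candidate (476,294), small brass fitting (372,237). I'll enlarge both regions.

```bash
python3 - <<'E'
from h import *
im,d,K,V=cam('top')
a=im[140:320,140:320];b=im[170:320,310:510]
cv2.imwrite('pics/c1.png',cv2.resize(a,None,fx=3.3,fy=3.3,interpolation=2)[:,:,::-1])
cv2.imwrite('pics/c2.png',cv2.resize(b,None,fx=4,fy=4,interpolation=2)[:,:,::-1])
hsv=cv2.cvtColor(im,cv2.COLOR_RGB2HSV)
def rep(n,m,x0,y0,x1,y1,z):
    k=np.zeros(m.shape,np.uint8);k[y0:y1,x0:x1]=m[y0:y1,x0:x1]
    c=max(cv2.findContours(k,0,2)[0],key=cv2.contourArea)[:,0,:]
    P=ray(c[:,0],c[:,1],K,V,z)[:,:2].astype(np.float32)
    print(n,cv2.minAreaRect(P),len(c))
    return P
grey=im.max(2)
w=((hsv[...,1]<60)&(hsv[...,2]>150)).astype(np.uint8)
rep('dialA',w,445,192,482,230,.021);rep('dialB',w,392,258,426,294,.021)
dark=(grey<45).astype(np.uint8)
g=hsv
obj=((hsv[...,1]>110)&(hsv[...,2]>70)).astype(np.uint8)
rep('sil',obj,460,280,495,310,.01)
rep('brass',obj,355,225,385,250,.01)
for n,(x0,y0,x1,y1) in dict(p00=(172,177,226,228),p01=(232,177,284,230),p10=(168,230,222,285),p11=(225,232,285,288)).items():
    P=rep(n,dark,x0,y0,x1,y1,.012)
Pc=cloud(d,K,V)
for n,u,v in(('A',464,210),('B',409,277),('tee',341,207),('sil',476,294),('bot',341,262),('tl wall',180,200),('bench',320,300),('bwall',197,181),('f',258,208)): print(n,Pc[v,u].round(3))
E
```

```text
dialA ((0.5570610761642456, -0.23037049174308777), (0.04812709242105484, 0.04879782348871231), 0.567208468914032) 40
dialB ((0.43877387046813965, -0.13304360210895538), (0.04111854359507561, 0.04309016093611717), 89.43247985839844) 38
sil ((0.4058493673801422, -0.25642406940460205), (0.02464228682219982, 0.015326982364058495), 58.98933792114258) 21Traceback (most recent call last):
  File "<stdin>", line 20, in <module>
  File "<stdin>", line 9, in rep
ValueError: max() iterable argument is empty
```

View pics/c1.png

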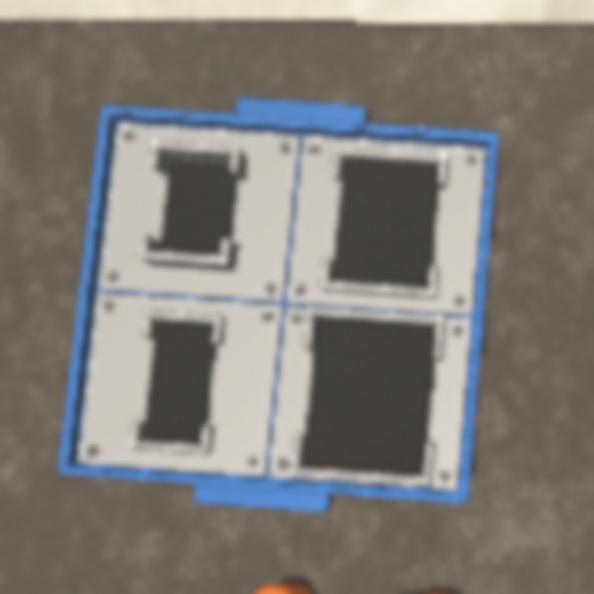

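View pics/c2.png

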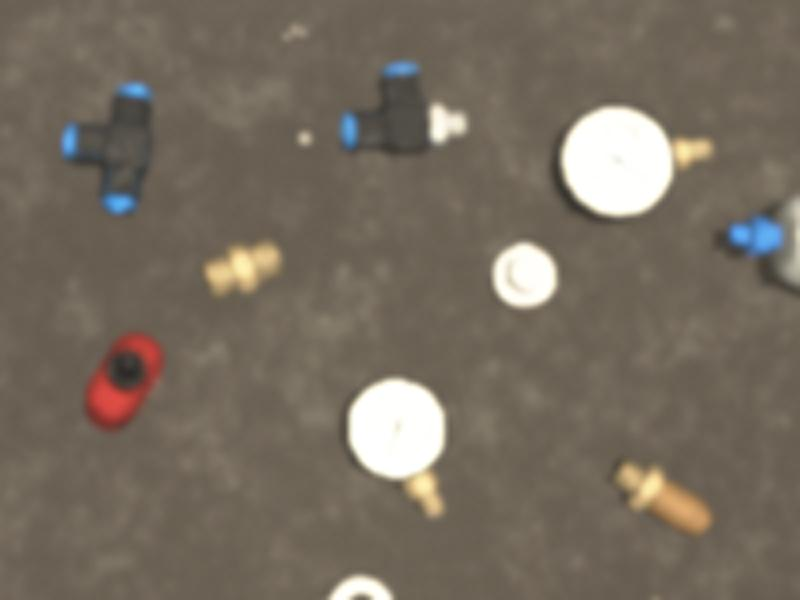

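Larger gauge = (464,210) (dial 48 mm vs 42). Pockets in the tray crop: top-left = bottle, top-right = tee, bottom-left = silencer, bottom-right = gauge. The silencer is the brown piece at (476,294).

```bash
cat > m.py <<'E'
from h import *
def rect(m,box,K,V,z,merge=False,verbose=None):
    x0,y0,x1,y1=box
    k=np.zeros(m.shape,np.uint8);k[y0:y1,x0:x1]=m[y0:y1,x0:x1]
    cs=cv2.findContours(k,0,1)[0]
    c=np.vstack(cs) if merge else max(cs,key=cv2.contourArea)
    c=c[:,0,:]
    P=ray(c[:,0],c[:,1],K,V,z)[:,:2].astype(np.float32)
    (cx,cy),(a,b),t=cv2.minAreaRect(P)
    if a<b:a,b,t=b,a,t+90
    t=(t+90)%180-90
    if verbose: print(verbose,'c',round(cx,4),round(cy,4),'long',round(a,4),'short',round(b,4),'longdir deg',round(t,1))
    return P
E
python3 - <<'E'
from m import *
im,d,K,V=cam('top')
hsv=cv2.cvtColor(im,cv2.COLOR_RGB2HSV);H,S,Vv=[hsv[...,i].astype(int) for i in range(3)]
for n,u,v in(('bench',320,300),('floor',258,208),('floor',255,260),('foot',180,200),('silb',482,299),('silhex',470,290),('tee',341,207),('stem',484,208)):print(n,hsv[v,u])
blue=(H>95)&(H<125)&(S>110)
col=((S>85)&(Vv>60)).astype(np.uint8)
rect(col,(460,280,495,310),K,V,.0095,True,'sil')
red=(((H<8)|(H>172))&(S>140)&(Vv>80)).astype(np.uint8)
rect(red,(325,245,358,285),K,V,.055,False,'bottle')
rect(blue.astype(np.uint8),(322,188,352,226),K,V,.009,True,'tee blue')
b=blue.astype(np.uint8)[188:226,322:352]
n,l,st,c=cv2.connectedComponentsWithStats(b)
for i in range(1,n):
    if st[i,4]>4:print('ring',st[i,4],ray(c[i,0]+322,c[i,1]+188,K,V,.009)[0,:2].round(4))
stem=((S>70)&(H<35)&(Vv>80)).astype(np.uint8)
P=rect(stem,(477,200,495,218),K,V,.010,False,'stem')
rect(blue.astype(np.uint8),(150,165,300,300),K,V,.016,False,'tray')
nb=(~blue&(S<60)).astype(np.uint8)
foot=(nb>0)
for nme,box in dict(bottle=(172,177,229,229),tee=(230,177,288,232),sil=(163,230,225,286),gauge=(222,232,286,290)).items():
    x0,y0,x1,y1=box
    fl=((Vv<75)).astype(np.uint8)
    k=cv2.morphologyEx(fl,2,np.ones((3,3),np.uint8))
    k2=np.zeros_like(k);k2[y0+4:y1-4,x0+6:x1-6]=k[y0+4:y1-4,x0+6:x1-6]
    rect(k2,box,K,V,.007,False,nme)
# orange bottles
org=((H>=5)&(H<18)&(S>170)&(Vv>150)).astype(np.uint8)
rect(org,(205,310,238,345),K,V,.05,False,'o1');rect(org,(250,315,285,340),K,V,.05,False,'o2')
E
```

```text
bench [ 18  52 107]
floor [21 26 68]
floor [17 26 68]
foot [ 18  16 201]
silb [ 16 126 208]
silhex [ 19 101 212]
tee [21 36 93]
stem [ 19  94 217]
sil c 0.4109 -0.2492 long 0.0454 short 0.0204 longdir deg 62.3
bottle c 0.4543 -0.0147 long 0.0406 short 0.0215 longdir deg -36.2
tee blue c 0.564 -0.0057 long 0.0573 short 0.0336 longdir deg -5.9
ring 19 [ 0.5886 -0.02  ]
ring 20 [0.5652 0.0087]
ring 32 [ 0.5381 -0.0133]
stem c 0.5624 -0.2671 long 0.0178 short 0.0144 longdir deg -89.5
tray c 0.5156 0.1874 long 0.2182 short 0.2157 longdir deg -3.6
bottle c 0.5693 0.2364 long 0.0476 short 0.0336 longdir deg 0.4
tee c 0.5615 0.1347 long 0.0639 short 0.0498 longdir deg -3.7
sil c 0.4732 0.2424 long 0.0606 short 0.03 longdir deg -2.8
gauge c 0.4669 0.1408 long 0.077 short 0.0618 longdir deg -3.6
o1 c 0.3465 0.1778 long 0.0372 short 0.0241 longdir deg -10.0
o2 c 0.3502 0.097 long 0.021 short 0.0197 longdir deg 1.6
```

```bash
cat > plan.py <<'E'
import sys
from h import *
def plan(x,y,z,ang):
    o=r.get_obs();R=np.array(o['ee_rot']);p=np.array(o['ee_pos'])
    s=R.T@(np.array([x,y,z])-p)/.12
    a=np.degrees(np.arctan2(R[1,1],R[0,1]))
    yaw=-((ang-a+180)%360-180)/90
    print('t',o['time_s'],'pos',p.round(4),'yang',round(a,1),'-> shift',s.round(3),'yaw',round(yaw,3),'F',np.round(o['ft_force'],1),'w',round(o['gripper_width'],4),'g',round(o['grasp_force'],1),'q',np.round(o['qpos'],2))
if __name__=='__main__':plan(*map(float,sys.argv[1:]))
E
python3 plan.py 0.557 -0.230 0.12 8.2
```

```text
t 0.2 pos [ 0.1606 -0.6294  0.2261] yang -75.7 -> shift [ 4.024 -2.407  0.887] yaw -0.932 F [ 0.5  0.4 -0. ] w 0.0911 g 0.0 q [ 1.58  0.5  -0.43  1.55  0.22  1.14 -0.21]
```

```bash
P="python3 -m pendant"
python3 -m pendant '[[0.5,-0.3,0,0],[1,-0.6,0,0],[1,-0.6,0,0],[1,-0.6,0,0]]' 0.5
python3 -m pendant '[[0.5,-0.3,0,0],[1,-0.6,0,0],[1,-0.6,0,0],[1,-0.6,0,0]]'
python3 -m pendant '[[0.5,-0.3,0,0],[1,-0.6,0,0],[1,-0.6,0,0],[1,-0.6,0,0]]'
python3 plan.py 0.557 -0.230 0.12 8.2
```

```text
time_s: 0.7
ee_pos: [0.2601, -0.5298, 0.227]
ee_rot: [[0.968, 0.25, -0.0], [0.25, -0.968, -0.0], [-0.0, 0.0, -1.0]]
ft_force: [-0.3, -0.5, 0.3]
gripper_width: 0.0692
grasp_force: 0.0
time_s: 1.2
ee_pos: [0.3572, -0.432, 0.2267]
ee_rot: [[0.969, 0.247, -0.0], [0.247, -0.969, -0.001], [-0.001, 0.0, -1.0]]
ft_force: [-0.5, 0.6, -0.4]
gripper_width: 0.0691
grasp_force: 0.0
time_s: 1.7
ee_pos: [0.4554, -0.3333, 0.2265]
ee_rot: [[0.969, 0.246, -0.001], [0.246, -0.969, -0.001], [-0.001, 0.0, -1.0]]
ft_force: [-0.5, -0.1, -0.2]
gripper_width: 0.0686
grasp_force: 0.0
t 1.7 pos [ 0.4554 -0.3333  0.2265] yang -75.8 -> shift [ 1.034 -0.626  0.886] yaw -0.933 F [-0.5 -0.1 -0.2] w 0.0686 g 0.0 q [ 1.05  0.37 -0.58  1.77  0.23  1.07 -0.94]
```

```bash
python3 -m pendant '[[0.5,-0.3,0.3,-0.12],[1,-0.62,0.5,-0.24],[1,-0.62,0.8,-0.36],[1,-0.62,0.88,-0.48],[1,-0.62,0.88,-0.6],[1,-0.62,0.88,-0.72],[1,-0.62,0.88,-0.84],[1,-0.62,0.88,-0.93],[1,-0.62,0.88,-0.93],[1,-0.62,0.88,-0.93]]'
python3 plan.py 0.557 -0.230 0.004 8.2
python3 - <<'E'
from h import *
im,_,_,_=cam('scene')
cv2.imwrite('pics/s1.png',cv2.resize(im[200:400,300:520],None,fx=3,fy=3,interpolation=2)[:,:,::-1])
E
```

```text
time_s: 2.95
ee_pos: [0.553, -0.2322, 0.1207]
ee_rot: [[-0.133, 0.991, -0.001], [0.991, 0.133, -0.001], [-0.001, -0.001, -1.0]]
ft_force: [-0.3, 0.4, 0.8]
gripper_width: 0.0685
grasp_force: 0.0
t 2.95 pos [ 0.553  -0.2322  0.1207] yang 7.7 -> shift [0.014 0.037 0.972] yaw -0.006 F [-0.3  0.4  0.8] w 0.0685 g 0.0 q [ 0.98  0.66 -0.86  1.76  0.59  1.    0.02]
```

View pics/s1.png

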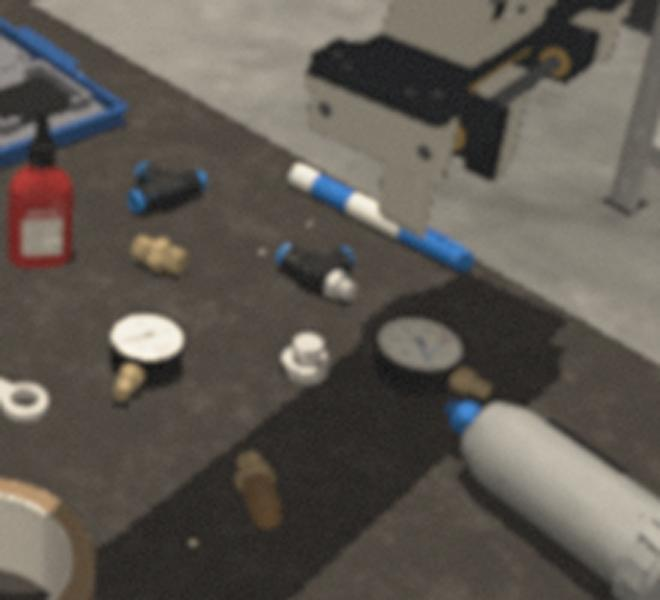

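Gripper hangs above the gauge (dial at about (420,345) in the crop), nothing in the fingers' way. Descend and grip.

```bash
python3 -m pendant '[[0.01,0.04,0.3,0],[0.01,0.04,0.6,0],[0.01,0.04,0.8,0],[0.01,0.04,0.9,0],[0.01,0.04,0.96,0],[0.01,0.04,0.96,0],[0.01,0.04,0.96,0]]'
python3 -m pendant '[[0,0,0,0],[0,0,0,0],[0,0,0,0],[0,0,0,0],[0,0,0,0],[0,0,0,0]]' -1 20
python3 -m pendant '[[0,0,-0.2,0],[0,0,-0.6,0],[0,0,-0.8,0],[0,0,-0.8,0],[0,0,-0.8,0]]'
python3 plan.py 0.458 0.1405 0.1 86.4
```

```text
time_s: 3.88
ee_pos: [0.5594, -0.2281, 0.0069]
ee_rot: [[-0.139, 0.99, 0.002], [0.99, 0.139, -0.001], [-0.001, 0.001, -1.0]]
ft_force: [-0.1, -0.5, 0.6]
gripper_width: 0.0688
grasp_force: 0.0
time_s: 4.62
ee_pos: [0.5586, -0.2281, 0.0062]
ee_rot: [[-0.139, 0.99, -0.0], [0.99, 0.139, -0.0], [-0.0, -0.0, -1.0]]
ft_force: [-1.6, -0.9, 4.4]
gripper_width: 0.0479
grasp_force: 20.0
time_s: 5.25
ee_pos: [0.5576, -0.2281, 0.101]
ee_rot: [[-0.139, 0.99, -0.002], [0.99, 0.139, 0.0], [0.0, -0.001, -1.0]]
ft_force: [-0.1, 0.0, -0.7]
gripper_width: 0.0478
grasp_force: 20.0
t 5.25 pos [ 0.5576 -0.2281  0.101 ] yang 8.0 -> shift [ 3.157 -0.395  0.01 ] yaw -0.871 F [-0.1  0.  -0.7] w 0.0478 g 20.0 q [ 0.95  0.69 -0.84  1.76  0.62  0.97 -0.  ]
```

```bash
python3 -m pendant '[[0.2,0,-0.4,0],[0.6,0,-0.6,0],[1,0,-0.6,0],[1,0,-0.6,0]]'
python3 -m pendant '[[0.5,0,0,0],[1,0,0,0],[1,0,0,0]]'
python3 -m pendant '[[0.5,-0.05,0,-0.12],[1,-0.2,0,-0.24],[1.0,-0.4,0,-0.36],[1,-0.4,0,-0.48],[1,-0.4,0,-0.6],[1,-0.4,0,-0.72],[1,-0.4,0,-0.87],[1,-0.4,0,-0.87],[1,-0.4,0,-0.87],[1,-0.4,0,-0.87]]'
python3 plan.py 0.458 0.1405 0.1 86.4
python3 - <<'E'
from h import *
im,d,K,V=cam('top')
cv2.imwrite('pics/t2.png',cv2.resize(im[140:340,140:360],None,fx=3,fy=3,interpolation=2)[:,:,::-1])
im,d,K,V=cam('scene')
cv2.imwrite('pics/s2.png',cv2.resize(im[130:300,170:400],None,fx=3,fy=3,interpolation=2)[:,:,::-1])
E
```

```text
time_s: 5.75
ee_pos: [0.5406, -0.1039, 0.1732]
ee_rot: [[-0.147, 0.989, -0.002], [0.989, 0.147, 0.002], [0.002, -0.001, -1.0]]
ft_force: [0.7, -1.2, -0.9]
gripper_width: 0.0479
grasp_force: 20.0
time_s: 6.12
ee_pos: [0.5235, 0.0151, 0.1732]
ee_rot: [[-0.148, 0.989, -0.002], [0.989, 0.148, 0.002], [0.003, -0.001, -1.0]]
ft_force: [-0.1, -1.3, -0.3]
gripper_width: 0.0478
grasp_force: 20.0
time_s: 7.38
ee_pos: [0.4609, 0.1211, 0.1733]
ee_rot: [[-0.998, 0.067, -0.001], [0.067, 0.998, -0.0], [0.001, -0.0, -1.0]]
ft_force: [-0.4, -0.3, -1.0]
gripper_width: 0.0472
grasp_force: 20.0
t 7.375 pos [0.4609 0.1211 0.1733] yang 86.2 -> shift [0.034 0.16  0.611] yaw -0.002 F [-0.4 -0.3 -1. ] w 0.0472 g 20.0 q [ 0.73  0.61 -1.35  2.01  0.68  1.09  0.57]
```

View pics/s2.png

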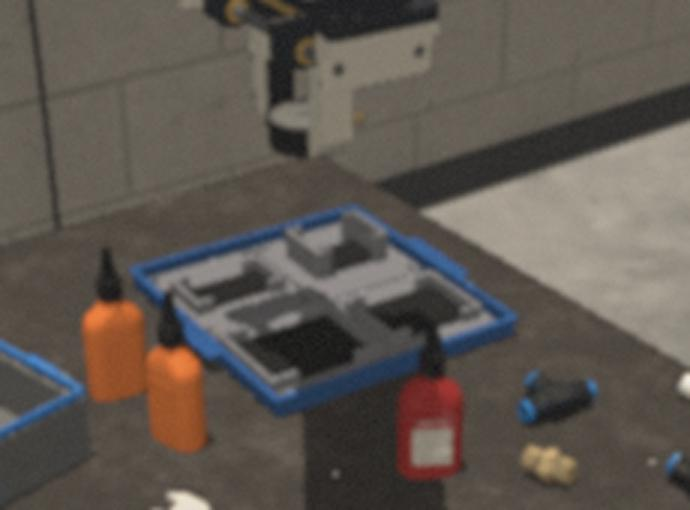

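Gauge is held level over the tray (dial at crop (290,118)); red bottle, tee, orange bottles untouched. Checking its offset in the grip.

```bash
python3 - <<'E'
from h import *
im,d,K,V=cam('scene')
c=im[155:190,250:300];cv2.imwrite('pics/s3.png',cv2.resize(c,None,fx=14,fy=14,interpolation=0)[:,:,::-1])
o=r.get_obs();R=np.array(o['ee_rot']);p=np.array(o['ee_pos'])
for zz in(.188,):
    print(((ray([260,267,267,274],[169,163,175,169],K,V,zz)-p)@R).round(4))
# where the assumed case circle would project
t=np.linspace(0,2*np.pi,9)
C=p+np.array([0,0,.015])+np.stack([.025*np.cos(t),.025*np.sin(t),0*t],1)
q=(V[:3,:3]@C.T+V[:3,3:4]);q=K@q;print((q[:2]/q[2]).T.round(1).tolist())
E
```

```text
[[ 0.0165  0.0064 -0.0142]
 [-0.0092  0.0245 -0.0142]
 [ 0.0197 -0.0241 -0.0142]
 [-0.0054 -0.0072 -0.0142]]
[[280.4, 164.9], [271.9, 162.8], [261.9, 163.7], [256.2, 167.1], [258.2, 171.0], [267.0, 173.2], [277.3, 172.3], [282.8, 168.8], [280.4, 164.9]]
```

View pics/s3.png

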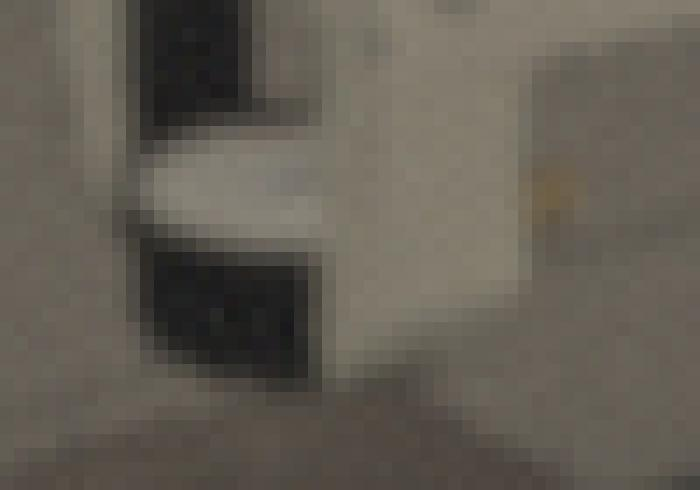

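The visible dial edge and stem tip put the case about 7 mm to the stem side of the grip centre, too far off for the finger gaps. I'll set it on free bench at about (0.375,-0.03), regrip 10 mm nearer the stem, and return.

```bash
python3 -m pendant '[[0.2,-0.5,0,0],[0.4,-1,0,0],[0.4,-1,0,0]]'
python3 plan.py 0.375 -0.030 0.0075 90
```

```text
time_s: 7.9
ee_pos: [0.403, -0.0014, 0.1728]
ee_rot: [[-0.997, 0.076, -0.004], [0.076, 0.997, -0.004], [0.003, -0.004, -1.0]]
ft_force: [1.1, 0.2, -1.5]
gripper_width: 0.048
grasp_force: 20.0
t 7.9 pos [ 0.403  -0.0014  0.1728] yang 85.6 -> shift [ 0.21  -0.25   1.379] yaw -0.048 F [ 1.1  0.2 -1.5] w 0.048 g 20.0 q [ 1.18  0.53 -1.5   2.17  0.63  1.04  0.83]
```

```bash
python3 -m pendant '[[0.1,-0.12,0.2,0],[0.2,-0.25,0.5,0],[0.2,-0.25,0.9,0],[0.2,-0.25,0.9,0],[0.2,-0.25,0.9,0]]'
python3 plan.py 0.375 -0.030 0.0075 90
python3 -m pendant '[[0,0,0.2,0],[0,0,0.36,0],[0,0,0.45,0],[0,0,0.47,0],[0,0,0.47,0],[0,0,0.47,0]]'
python3 plan.py 0.375 -0.030 0.0075 90
```

```text
time_s: 8.52
ee_pos: [0.3807, -0.0218, 0.0673]
ee_rot: [[-0.998, 0.062, 0.002], [0.062, 0.998, 0.001], [-0.002, 0.001, -1.0]]
ft_force: [-0.1, 0.3, 0.4]
gripper_width: 0.0478
grasp_force: 20.0
t 8.525 pos [ 0.3807 -0.0218  0.0673] yang 86.4 -> shift [ 0.044 -0.072  0.498] yaw -0.04 F [-0.1  0.3  0.4] w 0.0478 g 20.0 q [ 1.03  0.62 -1.24  2.3   0.85  0.82  0.71]
time_s: 9.28
ee_pos: [0.3799, -0.0232, 0.0101]
ee_rot: [[-0.998, 0.064, 0.001], [0.064, 0.998, -0.0], [-0.001, -0.0, -1.0]]
ft_force: [0.1, 0.7, -1.0]
gripper_width: 0.0477
grasp_force: 20.0
t 9.275 pos [ 0.3799 -0.0232  0.0101] yang 86.3 -> shift [ 0.037 -0.059  0.021] yaw -0.041 F [ 0.1  0.7 -1. ] w 0.0477 g 20.0 q [ 0.9   0.7  -1.07  2.32  1.02  0.73  0.57]
```

```bash
python3 -m pendant '[[0,0,0.02,0],[0,0,0.03,0],[0,0,0.03,0]]'
python3 -m pendant '[[0,0,0,0],[0,0,0,0],[0,0,0,0],[-0.05,0,0,0],[-0.085,0,0,0],[-0.085,0,0,0],[-0.085,0,0,0]]' 0.5
python3 plan.py 0.375 -0.030 0.0075 90
python3 - <<'E'
from h import *
im,d,K,V=cam('scene','s4f.png');
cv2.imwrite('pics/s4.png',cv2.resize(im[230:350,200:360],None,fx=4,fy=4,interpolation=2)[:,:,::-1])
E
```

```text
time_s: 9.65
ee_pos: [0.3795, -0.0233, 0.0061]
ee_rot: [[-0.998, 0.064, 0.0], [0.064, 0.998, -0.001], [-0.0, -0.001, -1.0]]
ft_force: [-1.0, -0.2, 5.2]
gripper_width: 0.0475
grasp_force: 20.0
time_s: 10.52
ee_pos: [0.3895, -0.0238, 0.0059]
ee_rot: [[-0.998, 0.064, -0.0], [0.064, 0.998, 0.0], [0.0, 0.0, -1.0]]
ft_force: [-0.7, 0.0, -0.2]
gripper_width: 0.0687
grasp_force: 0.0
t 10.525 pos [ 0.3895 -0.0238  0.0059] yang 86.3 -> shift [ 0.117 -0.06  -0.013] yaw -0.041 F [-0.7  0.  -0.2] w 0.0687 g 0.0 q [ 0.88  0.72 -1.05  2.3   1.03  0.73  0.57]
```

View pics/s4.png

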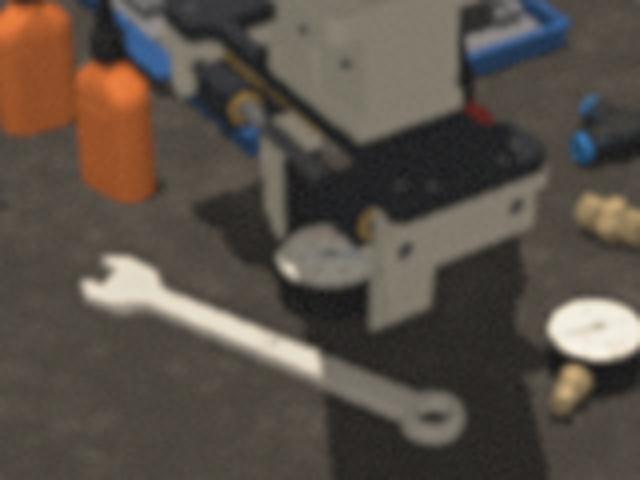

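Gauge stands on the bench: dial left edge at crop (275,258), near finger at (370–435). Computing the case centre.

```bash
python3 - <<'E'
from h import *
im=cv2.imread('pics/s4f.png')[:,:,::-1]
p=r.camera_params('scene');K=np.array(p['intrinsics']);V=np.array(p['view'])
o=r.get_obs();q=np.array(o['ee_pos'])
def proj(C): 
    a=K@(V[:3,:3]@C.T+V[:3,3:4]);return (a[:2]/a[2]).T
t=np.linspace(0,2*np.pi,73)
for dx in(-.02,-.015,-.01,-.005,0,.005):
    C=np.array([q[0]+dx,q[1],.021])+np.stack([.0245*np.cos(t),.0245*np.sin(t),0*t],1)
    a=proj(C);print(dx,'left u',a[:,0].min().round(1),'v at',a[a[:,0].argmin(),1].round(1),'vmin',a[:,1].min().round(1),'vmax',a[:,1].max().round(1),'u@vmax',a[a[:,1].argmax(),0].round(1))
g=cv2.cvtColor(im,6);print(g[294,262:276],g[286:306,282])
E
```

```text
-0.02 left u 261.9 v at 296.4 vmin 287.8 vmax 304.7 u@vmax 276.0
-0.015 left u 264.2 v at 295.3 vmin 286.8 vmax 303.6 u@vmax 278.4
-0.01 left u 266.6 v at 294.3 vmin 285.8 vmax 302.5 u@vmax 280.8
-0.005 left u 269.0 v at 293.3 vmin 284.8 vmax 301.5 u@vmax 283.2
0 left u 271.3 v at 292.2 vmin 283.9 vmax 300.4 u@vmax 285.5
0.005 left u 273.6 v at 291.2 vmin 282.9 vmax 299.3 u@vmax 287.8
[ 37  40  39  40  40  42  74 115 133 128 123 122 119 117] [ 79  98 111 116 120 118 104  98 113 123 128 128 126 126 117  90  59  31
  28  28]
```

```bash
python3 -m pendant '[[0.025,0,0,0],[0.025,0,0,0],[0.025,0,0,0],[0.025,0,0,0],[0.025,0,0,0],[0.025,0,0,0]]' -1 20
python3 -m pendant '[[0,0,-0.4,0],[0,0,-0.8,0],[0,0,-1,0],[0,0,-1,0],[0,0,-1,0]]'
python3 -m pendant '[[-0.25,0.5,-0.3,0],[-0.4,0.7,-0.4,0],[-0.4,0.7,-0.4,0],[-0.4,0.7,-0.4,0]]'
python3 plan.py 0.461 0.1405 0.06 86.4
```

```text
time_s: 11.32
ee_pos: [0.3864, -0.0237, 0.0059]
ee_rot: [[-0.998, 0.064, -0.0], [0.064, 0.998, -0.0], [0.0, -0.0, -1.0]]
ft_force: [-1.7, -0.9, 1.5]
gripper_width: 0.0477
grasp_force: 20.0
time_s: 11.95
ee_pos: [0.3861, -0.024, 0.1252]
ee_rot: [[-0.998, 0.065, -0.001], [0.065, 0.998, -0.0], [0.001, -0.0, -1.0]]
ft_force: [0.6, -1.0, -0.8]
gripper_width: 0.0478
grasp_force: 20.0
time_s: 12.45
ee_pos: [0.4386, 0.0569, 0.1726]
ee_rot: [[-0.998, 0.063, -0.003], [0.063, 0.998, -0.001], [0.003, -0.001, -1.0]]
ft_force: [-1.1, -0.1, -1.9]
gripper_width: 0.0475
grasp_force: 20.0
t 12.45 pos [0.4386 0.0569 0.1726] yang 86.4 -> shift [-0.144  0.707  0.937] yaw -0.0 F [-1.1 -0.1 -1.9] w 0.0475 g 20.0 q [ 0.92  0.54 -1.38  2.08  0.62  1.04  0.74]
```

```bash
python3 -m pendant '[[-0.1,0.4,0,0],[-0.144,0.7,0,0],[-0.144,0.707,0.5,0],[-0.144,0.707,0.9,0],[-0.144,0.707,0.9,0],[-0.144,0.707,0.9,0]]'
python3 plan.py 0.461 0.1405 0.0135 86.4
```

```text
time_s: 13.2
ee_pos: [0.4627, 0.1406, 0.0667]
ee_rot: [[-0.998, 0.065, -0.0], [0.065, 0.998, 0.0], [0.0, 0.0, -1.0]]
ft_force: [0.4, 0.6, 1.0]
gripper_width: 0.0477
grasp_force: 20.0
t 13.2 pos [0.4627 0.1406 0.0667] yang 86.3 -> shift [ 0.014 -0.002  0.443] yaw -0.001 F [0.4 0.6 1. ] w 0.0477 g 20.0 q [ 0.5   0.7  -1.09  2.07  0.83  0.89  0.45]
```

```bash
python3 -m pendant '[[0.014,0,0.12,0],[0.014,0,0.22,0],[0.014,0,0.3,0],[0.014,0,0.34,0],[0.014,0,0.38,0]]'
python3 -m pendant '[[0,0,0.03,0],[0,0,0.05,0],[0,0,0.062,0],[0,0,0.062,0]]'
```

```text
time_s: 13.82
ee_pos: [0.4609, 0.1409, 0.0201]
ee_rot: [[-0.998, 0.064, 0.0], [0.064, 0.998, 0.0], [-0.0, 0.0, -1.0]]
ft_force: [0.3, 0.4, -0.6]
gripper_width: 0.0477
grasp_force: 20.0
time_s: 14.32
ee_pos: [0.461, 0.1408, 0.013]
ee_rot: [[-0.998, 0.064, 0.0], [0.064, 0.998, -0.0], [-0.0, -0.0, -1.0]]
ft_force: [0.9, 0.5, -1.6]
gripper_width: 0.0477
grasp_force: 20.0
```

```bash
python3 -m pendant '[[0,0,0.004,0],[0,0,0.004,0],[0,0,0.004,0]]' 0.26
python3 -m pendant '[[0,0,-0.3,0],[0,0,-0.8,0],[0,0,-1,0],[0,0,-1,0]]'
python3 -m pendant '[[0.1,-0.3,-0.2,0.1],[0.1,-0.8,-0.2,0.2],[0.2,-1,-0.2,0.3],[0.2,-1,-0.2,0.4],[0.2,-1,-0.2,0.5],[0.2,-1,-0.2,0.6]]'
python3 plan.py 0.4081 -0.2545 0.12 -27.7
python3 - <<'E'
from h import *
im,d,K,V=cam('top','t5f.png')
cv2.imwrite('pics/t5.png',cv2.resize(im[160:320,150:310],None,fx=3.5,fy=3.5,interpolation=2)[:,:,::-1])
E
```

```text
time_s: 14.7
ee_pos: [0.461, 0.1408, 0.0125]
ee_rot: [[-0.998, 0.064, 0.0], [0.064, 0.998, 0.0], [-0.0, 0.0, -1.0]]
ft_force: [0.4, -0.5, 0.1]
gripper_width: 0.0576
grasp_force: 0.0
time_s: 15.2
ee_pos: [0.4623, 0.141, 0.1341]
ee_rot: [[-0.998, 0.065, 0.004], [0.065, 0.998, 0.0], [-0.004, 0.0, -1.0]]
ft_force: [-0.1, 0.9, -0.8]
gripper_width: 0.0579
grasp_force: 0.0
time_s: 15.95
ee_pos: [0.4284, 0.022, 0.1554]
ee_rot: [[-0.53, 0.848, -0.002], [0.848, 0.53, -0.0], [0.001, -0.001, -1.0]]
ft_force: [0.1, -0.6, -0.7]
gripper_width: 0.0581
grasp_force: 0.0
t 15.95 pos [0.4284 0.022  0.1554] yang 32.0 -> shift [-1.865 -1.363  0.295] yaw 0.663 F [ 0.1 -0.6 -0.7] w 0.0581 g 0.0 q [ 0.86  0.37 -1.13  2.13  0.43  0.89  0.04]
```

View pics/t5.png

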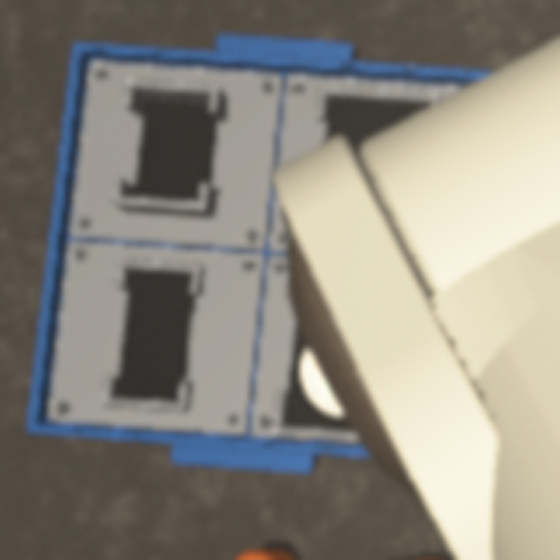

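Arm hides the gauge nest; the tray is unmoved. I'll check after moving to the silencer.

```bash
python3 -m pendant '[[-0.45,-0.33,0,0],[-0.93,-0.68,0,0],[-0.93,-0.68,0,0]]'
python3 -m pendant '[[-0.45,-0.33,0,0.1],[-0.93,-0.68,0,0.2],[-0.93,-0.68,0.1,0.3],[-0.93,-0.68,0.29,0.4],[-0.93,-0.68,0.29,0.5],[-0.93,-0.68,0.29,0.6],[-0.93,-0.68,0.29,0.66],[-0.93,-0.68,0.29,0.66]]'
python3 plan.py 0.4081 -0.2545 0.004 -27.7
python3 - <<'E'
from m import *
im,d,K,V=cam('top','t6f.png')
hsv=cv2.cvtColor(im,cv2.COLOR_RGB2HSV);H,S,Vv=[hsv[...,i].astype(int) for i in range(3)]
w=((S<60)&(Vv>225)).astype(np.uint8)
k=np.zeros_like(w);k[238:286,232:284]=w[238:286,232:284]
n,l,st,c=cv2.connectedComponentsWithStats(cv2.morphologyEx(k,2,np.ones((3,3),np.uint8)))
i=1+st[1:,4].argmax();print(st[i],c[i],ray(c[i,0],c[i,1],K,V,.028))
cv2.imwrite('pics/t6.png',cv2.resize(im[160:320,150:310],None,fx=3.5,fy=3.5,interpolation=2)[:,:,::-1])
E
```

```text
time_s: 16.38
ee_pos: [0.4184, -0.1197, 0.1552]
ee_rot: [[-0.531, 0.848, -0.002], [0.848, 0.531, -0.0], [0.001, -0.002, -1.0]]
ft_force: [-0.3, 0.5, -0.8]
gripper_width: 0.0574
grasp_force: 0.0
time_s: 17.38
ee_pos: [0.4105, -0.2523, 0.121]
ee_rot: [[0.452, 0.892, -0.001], [0.892, -0.452, 0.001], [0.0, -0.001, -1.0]]
ft_force: [-0.0, -0.6, 0.5]
gripper_width: 0.0574
grasp_force: 0.0
t 17.375 pos [ 0.4105 -0.2523  0.121 ] yang -26.9 -> shift [-0.026 -0.009  0.975] yaw 0.009 F [-0.  -0.6  0.5] w 0.0574 g 0.0 q [ 1.14  0.42 -0.76  2.05  0.4   0.82 -0.33]
[236 252  27  27 596] [249.13758389 265.0385906 ] [[0.45478739 0.14115002 0.028     ]]
```

View pics/t6.png

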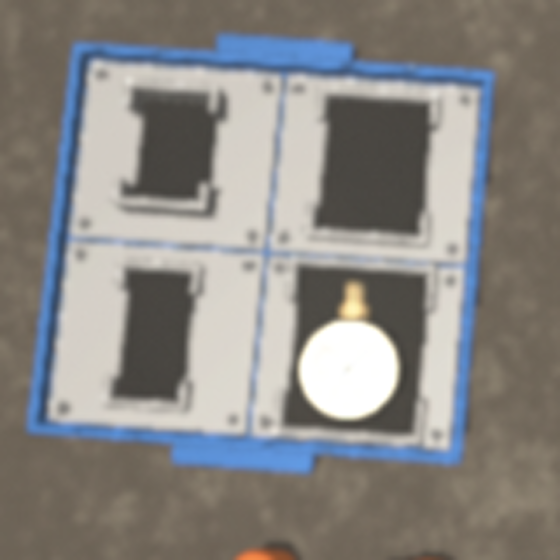

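Gauge sits centred and aligned in its pocket (dial at crop (350,368), stem up), tray unmoved. Now pick the silencer.

```bash
python3 -m pendant '[[-0.026,-0.01,0.3,0],[-0.026,-0.01,0.6,0],[-0.026,-0.01,0.85,0],[-0.026,-0.01,0.95,0],[-0.026,-0.01,0.972,0],[-0.026,-0.01,0.972,0],[-0.026,-0.01,0.972,0]]'
python3 -m pendant '[[0,0,0,0],[0,0,0,0],[0,0,0,0],[0,0,0,0],[0,0,0,0],[0,0,0,0],[0,0,0,0]]' -1 12
python3 -m pendant '[[0,0,-0.2,0],[0,0,-0.6,0],[0,0,-1,0],[0,0,-1,0]]'
python3 -m pendant '[[0.2,0,-0.3,-0.1],[0.5,0,-0.3,-0.2],[0.7,0,-0.3,-0.3],[0.7,0,-0.3,-0.4],[0.7,0,-0.3,-0.5],[0.7,0,-0.3,-0.6],[0.7,0,-0.3,-0.65]]'
python3 plan.py 0.4672 0.2413 0.1 86.4
```

```text
time_s: 18.3
ee_pos: [0.4089, -0.2561, 0.0059]
ee_rot: [[0.455, 0.89, 0.001], [0.89, -0.455, -0.001], [-0.0, 0.002, -1.0]]
ft_force: [0.1, 0.5, 0.3]
gripper_width: 0.058
grasp_force: 0.0
time_s: 19.18
ee_pos: [0.4082, -0.2555, 0.005]
ee_rot: [[0.455, 0.89, 0.0], [0.89, -0.455, -0.0], [0.0, 0.0, -1.0]]
ft_force: [-0.7, 0.0, 0.1]
gripper_width: 0.0185
grasp_force: 12.0
time_s: 19.68
ee_pos: [0.4106, -0.2569, 0.1283]
ee_rot: [[0.455, 0.89, 0.005], [0.89, -0.455, -0.004], [-0.002, 0.007, -1.0]]
ft_force: [0.6, -0.2, 0.2]
gripper_width: 0.0185
grasp_force: 12.0
time_s: 20.55
ee_pos: [0.4456, -0.1805, 0.1599]
ee_rot: [[-0.524, 0.852, -0.001], [0.852, 0.524, 0.001], [0.002, -0.001, -1.0]]
ft_force: [-0.3, 0.5, -0.7]
gripper_width: 0.0181
grasp_force: 12.0
t 20.55 pos [ 0.4456 -0.1805  0.1599] yang 31.6 -> shift [2.898 1.996 0.503] yaw -0.609 F [-0.3  0.5 -0.7] w 0.0181 g 12.0 q [ 1.21  0.46 -1.07  2.01  0.49  0.96  0.44]
```

```bash
python3 -m pendant '[[0.3,0.2,0,0],[0.7,0.5,0,0],[0.95,0.69,0,0],[0.95,0.69,0,0]]'
python3 -m pendant '[[0.45,0.35,0,0],[0.95,0.69,0,0],[0.95,0.69,0,0]]'
python3 -m pendant '[[0.45,0.35,0,-0.1],[0.95,0.69,0,-0.2],[0.95,0.69,0,-0.3],[0.95,0.69,0,-0.4],[0.95,0.69,0,-0.5],[0.95,0.69,0,-0.61],[0.95,0.69,0.4,-0.61],[0.95,0.69,0.5,-0.61],[0.95,0.69,0.5,-0.61]]'
python3 plan.py 0.479 0.2412 0.013 86.4
python3 - <<'E'
from h import *
im,d,K,V=cam('scene')
cv2.imwrite('pics/s7.png',cv2.resize(im[140:270,180:350],None,fx=4,fy=4,interpolation=2)[:,:,::-1])
E
```

```text
time_s: 21.05
ee_pos: [0.4572, -0.0369, 0.1605]
ee_rot: [[-0.527, 0.85, -0.0], [0.85, 0.527, 0.001], [0.001, 0.0, -1.0]]
ft_force: [-0.4, -0.3, 0.0]
gripper_width: 0.0187
grasp_force: 12.0
time_s: 21.42
ee_pos: [0.4684, 0.1036, 0.1607]
ee_rot: [[-0.525, 0.851, -0.0], [0.851, 0.525, 0.002], [0.002, 0.001, -1.0]]
ft_force: [0.2, -1.2, -0.4]
gripper_width: 0.0187
grasp_force: 12.0
time_s: 22.55
ee_pos: [0.4797, 0.2397, 0.1001]
ee_rot: [[-0.998, 0.065, -0.002], [0.065, 0.998, -0.001], [0.002, -0.001, -1.0]]
ft_force: [0.0, -0.3, 0.3]
gripper_width: 0.0185
grasp_force: 12.0
t 22.55 pos [0.4797 0.2397 0.1001] yang 86.3 -> shift [0.005 0.013 0.726] yaw -0.001 F [ 0.  -0.3  0.3] w 0.0185 g 12.0 q [ 0.32  0.75 -1.13  1.92  0.81  1.02  0.33]
```

View pics/s7.png

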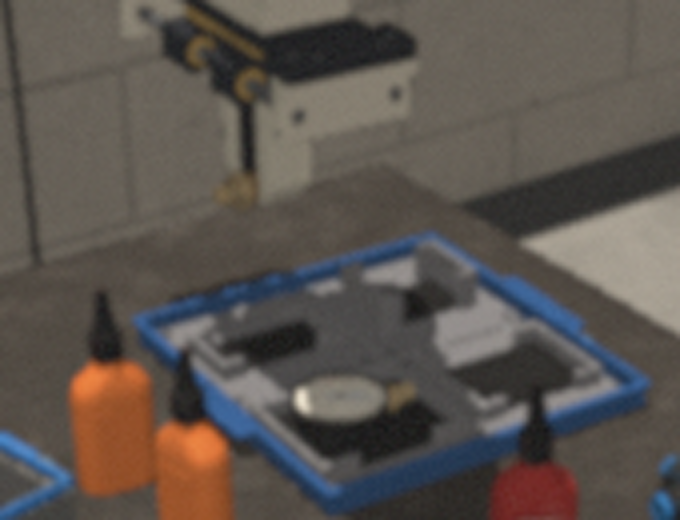

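Silencer is held at crop (238,188), hex towards -x, as intended. Lower into its pocket.

```bash
python3 -m pendant '[[0.005,0.01,0.3,0],[0.005,0.01,0.5,0],[0.005,0.01,0.6,0],[0.005,0.01,0.65,0],[0.005,0.01,0.67,0]]'
python3 -m pendant '[[0,0,0.03,0],[0,0,0.05,0],[0,0,0.058,0],[0,0,0.058,0],[0,0,0.058,0]]'
python3 -m pendant '[[0,0,0,0],[0,0,0,0],[0,0,0,0]]' -0.3
python3 -m pendant '[[0,0,-0.3,0],[0,0,-0.7,0],[0,0,-1,0],[0,0,-1,0]]'
python3 -m pendant '[[-0.2,-0.4,-0.3,0],[-0.5,-0.9,-0.3,0],[-0.5,-1,-0.3,0],[-0.5,-1,-0.3,0]]' 0.3
python3 plan.py 0.5644 -0.0088 0.12 82.4
```

```text
time_s: 23.22
ee_pos: [0.4802, 0.2422, 0.0212]
ee_rot: [[-0.998, 0.064, 0.001], [0.064, 0.998, 0.001], [-0.001, 0.001, -1.0]]
ft_force: [-0.1, 0.6, 0.2]
gripper_width: 0.0185
grasp_force: 12.0
time_s: 23.85
ee_pos: [0.4797, 0.2419, 0.0137]
ee_rot: [[-0.998, 0.064, 0.0], [0.064, 0.998, 0.0], [-0.0, 0.0, -1.0]]
ft_force: [-0.2, 0.3, -0.3]
gripper_width: 0.0183
grasp_force: 12.0
time_s: 24.22
ee_pos: [0.4796, 0.2418, 0.0136]
ee_rot: [[-0.998, 0.064, 0.0], [0.064, 0.998, -0.0], [-0.0, -0.0, -1.0]]
ft_force: [0.6, 0.4, -0.5]
gripper_width: 0.0322
grasp_force: 0.0
time_s: 24.72
ee_pos: [0.4812, 0.243, 0.1363]
ee_rot: [[-0.998, 0.064, 0.005], [0.064, 0.998, 0.002], [-0.005, 0.002, -1.0]]
ft_force: [-0.2, -0.3, -0.5]
gripper_width: 0.0324
grasp_force: 0.0
time_s: 25.22
ee_pos: [0.5318, 0.1156, 0.1683]
ee_rot: [[-0.998, 0.069, -0.002], [0.069, 0.998, -0.001], [0.002, -0.001, -1.0]]
ft_force: [-0.0, 0.3, -0.1]
gripper_width: 0.0592
grasp_force: 0.0
t 25.225 pos [0.5318 0.1156 0.1683] yang 86.1 -> shift [-0.343 -1.015  0.403] yaw 0.041 F [-0.   0.3 -0.1] w 0.0592 g 0.0 q [ 0.63  0.69 -1.23  1.86  0.72  1.14  0.64]
```

```bash
python3 -m pendant '[[-0.2,-0.5,0,0.04],[-0.343,-1,0,0.04],[-0.343,-1,0.4,0.04],[-0.343,-1,0.4,0.04],[-0.343,-1,0.4,0.04]]'
python3 plan.py 0.5644 -0.0088 0.0045 82.4
python3 - <<'E'
from h import *
im,d,K,V=cam('top','t8f.png')
a=cv2.resize(im[160:310,150:350],None,fx=4,fy=4,interpolation=2)
cv2.imwrite('pics/t8.png',a[:,:,::-1])
E
```

```text
time_s: 25.85
ee_pos: [0.565, -0.0011, 0.1226]
ee_rot: [[-0.992, 0.123, 0.0], [0.123, 0.992, 0.002], [-0.0, 0.002, -1.0]]
ft_force: [-0.0, -1.2, 0.6]
gripper_width: 0.0595
grasp_force: 0.0
t 25.85 pos [ 0.565  -0.0011  0.1226] yang 83.0 -> shift [-0.003 -0.066  0.984] yaw 0.006 F [-0.  -1.2  0.6] w 0.0595 g 0.0 q [ 0.78  0.77 -1.16  1.84  0.8   1.09  0.76]
```

View pics/t8.png

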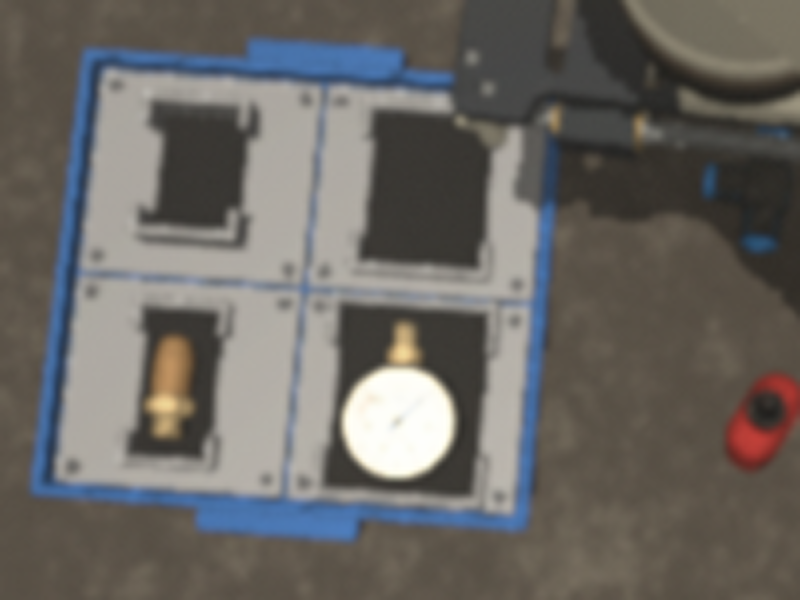

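Silencer lies centred in its pocket (crop (170,387)), gauge still good. Now the tee.

```bash
python3 -m pendant '[[0,-0.066,0.3,0],[0,-0.066,0.6,0],[0,-0.066,0.85,0],[0,-0.066,0.96,0],[0,-0.066,0.982,0],[0,-0.066,0.982,0],[0,-0.066,0.982,0]]'
python3 -m pendant '[[0,0,0,0],[0,0,0,0],[0,0,0,0],[0,0,0,0],[0,0,0,0],[0,0,0,0]]' -1 12
python3 -m pendant '[[0,0,-0.2,0],[0,0,-0.5,0],[0,0,-0.8,0],[0,0,-0.8,0]]'
python3 plan.py 0.561 0.134 0.06 86.4
python3 - <<'E'
from h import *
im,d,K,V=cam('scene')
cv2.imwrite('pics/s9.png',cv2.resize(im[180:310,270:440],None,fx=4,fy=4,interpolation=2)[:,:,::-1])
E
```

```text
time_s: 26.78
ee_pos: [0.565, -0.0119, 0.005]
ee_rot: [[-0.992, 0.127, 0.002], [0.127, 0.992, -0.0], [-0.002, 0.0, -1.0]]
ft_force: [0.9, 0.9, 0.1]
gripper_width: 0.0595
grasp_force: 0.0
time_s: 27.52
ee_pos: [0.5642, -0.0121, 0.0039]
ee_rot: [[-0.992, 0.127, 0.0], [0.127, 0.992, -0.0], [-0.0, -0.0, -1.0]]
ft_force: [-0.8, -0.5, 1.9]
gripper_width: 0.0344
grasp_force: 12.0
time_s: 28.02
ee_pos: [0.5664, -0.0114, 0.1039]
ee_rot: [[-0.992, 0.127, 0.006], [0.127, 0.992, -0.0], [-0.006, 0.001, -1.0]]
ft_force: [-0.3, 0.3, -0.3]
gripper_width: 0.0345
grasp_force: 12.0
t 28.025 pos [ 0.5664 -0.0114  0.1039] yang 82.7 -> shift [0.2   1.196 0.365] yaw -0.041 F [-0.3  0.3 -0.3] w 0.0345 g 12.0 q [ 0.78  0.78 -1.13  1.85  0.83  1.06  0.76]
```

View pics/s9.png

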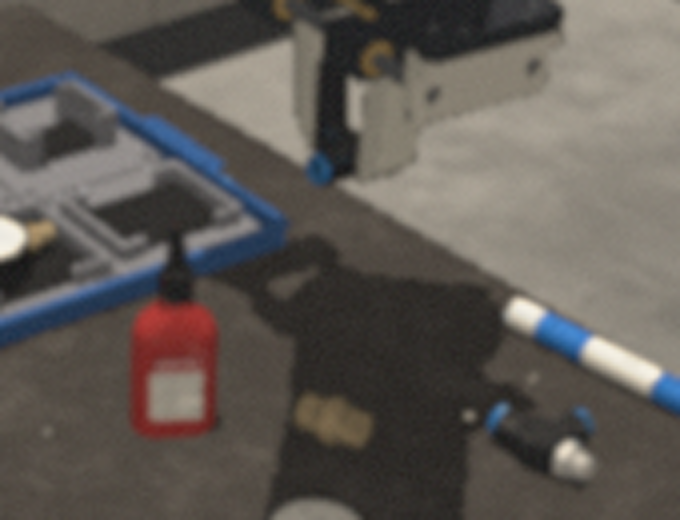

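Tee is held between the fingers (34.5 mm, as expected), elbow and bottle undisturbed. Place it.

```bash
python3 -m pendant '[[0.1,0.4,0,-0.02],[0.2,0.9,0,-0.04],[0.2,1,0,-0.04],[0.2,1,0,-0.04]]'
python3 -m pendant '[[0,0.19,0,0],[0,0.19,0.2,0],[0,0.19,0.37,0],[0,0.19,0.37,0]]'
python3 plan.py 0.561 0.134 0.0115 86.4
```

```text
time_s: 28.58
ee_pos: [0.555, 0.1109, 0.0994]
ee_rot: [[-0.998, 0.062, -0.001], [0.062, 0.998, -0.0], [0.001, -0.0, -1.0]]
ft_force: [0.6, 0.1, -1.0]
gripper_width: 0.0345
grasp_force: 12.0
time_s: 29.08
ee_pos: [0.5551, 0.1302, 0.0522]
ee_rot: [[-0.998, 0.066, -0.005], [0.066, 0.998, -0.002], [0.005, -0.002, -1.0]]
ft_force: [0.1, -0.3, -1.2]
gripper_width: 0.0344
grasp_force: 12.0
t 29.075 pos [0.5551 0.1302 0.0522] yang 86.2 -> shift [-0.049  0.036  0.339] yaw -0.002 F [ 0.1 -0.3 -1.2] w 0.0344 g 12.0 q [ 0.48  0.86 -1.06  1.86  0.89  1.    0.53]
```

```bash
python3 -m pendant '[[-0.05,0.03,0,0],[-0.05,0.03,0.1,0],[-0.05,0.03,0.2,0],[-0.05,0.03,0.26,0],[-0.05,0.03,0.29,0]]'
python3 plan.py 0.561 0.134 0.0115 86.4
python3 -m pendant '[[0,0,0.02,0],[0,0,0.035,0],[0,0,0.045,0],[0,0,0.045,0]]'
python3 plan.py 0.561 0.134 0.0115 86.4
```

```text
time_s: 29.7
ee_pos: [0.5628, 0.1359, 0.0198]
ee_rot: [[-0.998, 0.064, -0.001], [0.064, 0.998, -0.0], [0.001, -0.0, -1.0]]
ft_force: [0.3, 0.3, -0.1]
gripper_width: 0.0343
grasp_force: 12.0
t 29.7 pos [0.5628 0.1359 0.0198] yang 86.3 -> shift [ 0.014 -0.017  0.07 ] yaw -0.001 F [ 0.3  0.3 -0.1] w 0.0343 g 12.0 q [ 0.44  0.9  -1.01  1.85  0.94  0.97  0.5 ]
time_s: 30.2
ee_pos: [0.5633, 0.1359, 0.0153]
ee_rot: [[-0.998, 0.064, 0.0], [0.064, 0.998, -0.0], [-0.0, -0.0, -1.0]]
ft_force: [-0.7, 0.4, -0.4]
gripper_width: 0.0343
grasp_force: 12.0
t 30.2 pos [0.5633 0.1359 0.0153] yang 86.3 -> shift [ 0.018 -0.017  0.031] yaw -0.001 F [-0.7  0.4 -0.4] w 0.0343 g 12.0 q [ 0.44  0.91 -1.01  1.85  0.95  0.96  0.49]
```

```bash
python3 -m pendant '[[0.01,-0.01,0.02,0],[0.01,-0.01,0.031,0],[0.01,-0.01,0.031,0]]'
python3 -m pendant '[[0,0,0,0],[0,0,0,0],[0,0,0,0]]' 0.05
python3 -m pendant '[[0,0,-0.3,0],[0,0,-0.7,0],[0,0,-1,0],[0,0,-1,0]]'
python3 -m pendant '[[-0.2,-0.5,-0.2,0],[-0.2,-1,-0.3,0],[-0.2,-1,-0.3,0],[-0.2,-1,-0.3,0]]' 0.3
python3 -m pendant '[[0,-0.5,0,0.1],[0,-1,0,0.2],[0,-1,0,0.3],[0,-1,0,0.36],[0,-1,0,0.36]]'
python3 plan.py 0.4564 -0.0153 0.17 53.8
python3 - <<'E'
from m import *
im,d,K,V=cam('top','t10f.png')
hsv=cv2.cvtColor(im,cv2.COLOR_RGB2HSV);H,S,Vv=[hsv[...,i].astype(int) for i in range(3)]
red=(((H<8)|(H>172))&(S>140)&(Vv>60)).astype(np.uint8)
for z in(.035,.055,.07):rect(red,(325,245,358,285),K,V,z,False,'bottle top z%.3f'%z)
a=im[160:310,150:360]
cv2.imwrite('pics/t10.png',cv2.resize(a,None,fx=3.8,fy=3.8,interpolation=2)[:,:,::-1])
im,d,K,V=cam('scene')
hsv=cv2.cvtColor(im,cv2.COLOR_RGB2HSV);H,S,Vv=[hsv[...,i].astype(int) for i in range(3)]
red=(((H<8)|(H>172))&(S>120)&(Vv>50)).astype(np.uint8)
P=np.argwhere(red[230:300,295:335]);print(P.min(0)+[230,295],P.max(0)+[230,295])
for v in(255,265,275,285):
    u=np.where(red[v,290:340])[0]+290
    if len(u):print(v,u.min(),u.max())
# project assumed vertical axis
for z in(0,.035,.07):
    q=K@(V[:3,:3]@np.array([.4564,-.0153,z])+V[:3,3]);print(z,q[:2]/q[2])
E
```

```text
time_s: 30.58
ee_pos: [0.5618, 0.1348, 0.0113]
ee_rot: [[-0.998, 0.064, -0.0], [0.064, 0.998, -0.0], [0.0, -0.0, -1.0]]
ft_force: [-0.6, 0.2, 0.3]
gripper_width: 0.0343
grasp_force: 12.0
time_s: 30.95
ee_pos: [0.562, 0.1349, 0.0115]
ee_rot: [[-0.998, 0.064, 0.0], [0.064, 0.998, 0.0], [-0.0, 0.0, -1.0]]
ft_force: [-0.4, -0.2, -0.6]
gripper_width: 0.0481
grasp_force: 0.0
time_s: 31.45
ee_pos: [0.5638, 0.1359, 0.1345]
ee_rot: [[-0.998, 0.064, 0.005], [0.064, 0.998, 0.001], [-0.005, 0.001, -1.0]]
ft_force: [0.2, -0.3, -0.4]
gripper_width: 0.0481
grasp_force: 0.0
time_s: 31.95
ee_pos: [0.5776, 0.0131, 0.1666]
ee_rot: [[-0.998, 0.066, -0.001], [0.066, 0.998, 0.0], [0.001, 0.0, -1.0]]
ft_force: [-0.3, 0.7, -0.4]
gripper_width: 0.0599
grasp_force: 0.0
time_s: 32.58
ee_pos: [0.5703, -0.1037, 0.1671]
ee_rot: [[-0.811, 0.585, -0.0], [0.585, 0.811, 0.0], [0.001, 0.0, -1.0]]
ft_force: [0.8, 1.0, 0.9]
gripper_width: 0.0598
grasp_force: 0.0
t 32.575 pos [ 0.5703 -0.1037  0.1671] yang 54.2 -> shift [ 1.201  0.042 -0.023] yaw 0.004 F [0.8 1.  0.9] w 0.0598 g 0.0 q [ 0.92  0.67 -1.1   1.77  0.67  1.12  0.54]
bottle top z0.035 c 0.4565 -0.0148 long 0.0415 short 0.0224 longdir deg -30.5
bottle top z0.055 c 0.4544 -0.0142 long 0.0405 short 0.0218 longdir deg -30.5
bottle top z0.070 c 0.4529 -0.0138 long 0.0398 short 0.0214 longdir deg -30.5
[255 303] [289 323]
255 308 317
265 303 323
275 303 323
285 303 323
0 [311.59412712 285.93011856]
0.035 [311.98016726 270.42854154]
0.07 [312.38162696 254.30778706]
```

View pics/t10.png

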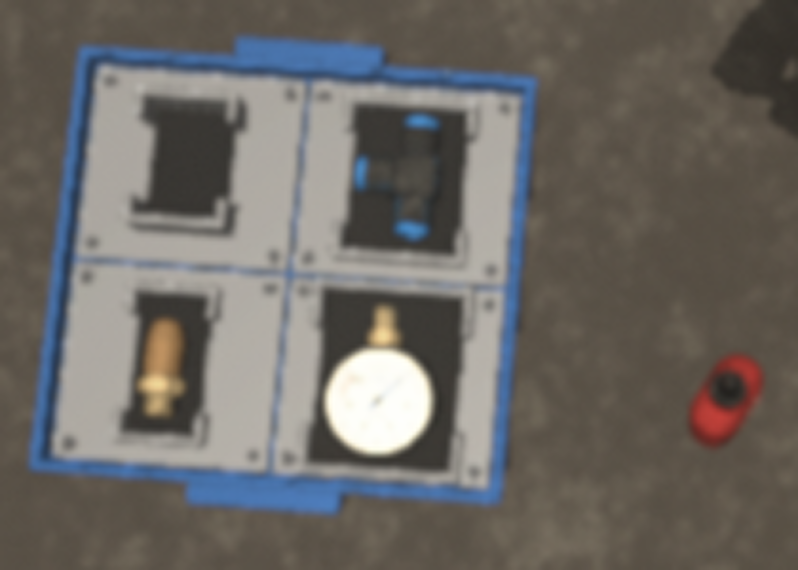

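All three parts lie correctly in their pockets: tee at crop (405,175), silencer (163,365), gauge (378,400); bottle stands at (727,400). Now the bottle.

```bash
python3 -m pendant '[[0.4,0.02,0,-0.03],[0.8,0.04,0,-0.03],[1,0.04,0,-0.03],[1,0.04,0,-0.03]]' 0.5
python3 plan.py 0.457 -0.0155 0.047 57
python3 -m pendant '[[0.2,0,0,0],[0.2,0,0,0],[0.2,0,0,0]]'
python3 plan.py 0.457 -0.0155 0.047 57
```

```text
time_s: 33.17
ee_pos: [0.4748, -0.03, 0.1674]
ee_rot: [[-0.838, 0.546, -0.001], [0.546, 0.838, -0.001], [0.0, -0.001, -1.0]]
ft_force: [0.8, 0.1, 0.1]
gripper_width: 0.0688
grasp_force: 0.0
t 33.175 pos [ 0.4748 -0.03    0.1674] yang 56.9 -> shift [0.19  0.021 1.003] yaw -0.001 F [0.8 0.1 0.1] w 0.0688 g 0.0 q [ 0.99  0.53 -1.23  2.02  0.59  1.02  0.47]
time_s: 33.55
ee_pos: [0.4575, -0.019, 0.1676]
ee_rot: [[-0.835, 0.55, 0.001], [0.55, 0.835, 0.0], [-0.001, 0.001, -1.0]]
ft_force: [-0.0, 0.4, -0.2]
gripper_width: 0.0689
grasp_force: 0.0
t 33.55 pos [ 0.4575 -0.019   0.1676] yang 56.6 -> shift [0.021 0.022 1.005] yaw -0.004 F [-0.   0.4 -0.2] w 0.0689 g 0.0 q [ 1.01  0.49 -1.26  2.06  0.57  1.    0.45]
```

```bash
python3 -m pendant '[[0.02,0.02,0,0],[0.02,0.02,0.2,0],[0.02,0.02,0.4,0],[0.02,0.02,0.6,0],[0.02,0.02,0.8,0],[0.02,0.02,0.95,0],[0.02,0.02,1,0],[0.02,0.02,1,0],[0.02,0.02,1,0]]'
python3 -m pendant '[[0,0,0,0],[0,0,0,0],[0,0,0,0],[0,0,0,0],[0,0,0,0],[0,0,0,0],[0,0,0,0]]' -1 10
python3 plan.py 0.457 -0.0155 0.047 57
```

```text
time_s: 34.67
ee_pos: [0.4563, -0.015, 0.0481]
ee_rot: [[-0.835, 0.55, 0.001], [0.55, 0.835, -0.0], [-0.001, 0.001, -1.0]]
ft_force: [-0.8, -0.4, -0.2]
gripper_width: 0.0687
grasp_force: 0.0
time_s: 35.55
ee_pos: [0.4557, -0.0151, 0.0475]
ee_rot: [[-0.835, 0.55, 0.0], [0.55, 0.835, 0.0], [-0.0, 0.0, -1.0]]
ft_force: [-0.1, -0.3, 0.1]
gripper_width: 0.0224
grasp_force: 10.0
t 35.55 pos [ 0.4557 -0.0151  0.0475] yang 56.6 -> shift [-0.011  0.003  0.004] yaw -0.004 F [-0.1 -0.3  0.1] w 0.0224 g 10.0 q [ 0.8   0.66 -1.01  2.14  0.81  0.8   0.25]
```

```bash
python3 -m pendant '[[0,0,-0.1,0],[0,0,-0.3,0],[0,0,-0.5,0],[0,0,-0.7,0],[0,0,-0.8,0],[0,0,-0.8,0]]'
python3 -m pendant '[[0,0.1,0,-0.08],[0,0.3,0,-0.16],[0,0.5,0,-0.24],[0,0.7,0,-0.33],[0,0.9,0,-0.33],[0,1,0,-0.33],[0,1,0,-0.33]]'
python3 plan.py 0.567 0.235 0.1 86.4
python3 - <<'E'
from h import *
im,d,K,V=cam('scene')
cv2.imwrite('pics/s11.png',cv2.resize(im[120:290,190:390],None,fx=3.5,fy=3.5,interpolation=2)[:,:,::-1])
E
```

```text
time_s: 36.3
ee_pos: [0.4561, -0.0153, 0.1441]
ee_rot: [[-0.835, 0.551, 0.002], [0.551, 0.835, -0.001], [-0.002, 0.0, -1.0]]
ft_force: [0.7, 0.0, -0.4]
gripper_width: 0.0225
grasp_force: 10.0
time_s: 37.17
ee_pos: [0.5213, 0.0857, 0.1429]
ee_rot: [[-0.998, 0.063, -0.001], [0.063, 0.998, 0.0], [0.001, 0.0, -1.0]]
ft_force: [0.1, -0.6, -0.2]
gripper_width: 0.0226
grasp_force: 10.0
t 37.175 pos [0.5213 0.0857 0.1429] yang 86.4 -> shift [-0.302  1.265  0.358] yaw -0.0 F [ 0.1 -0.6 -0.2] w 0.0226 g 10.0 q [ 0.68  0.7  -1.21  1.92  0.75  1.08  0.66]
```

View pics/s11.png

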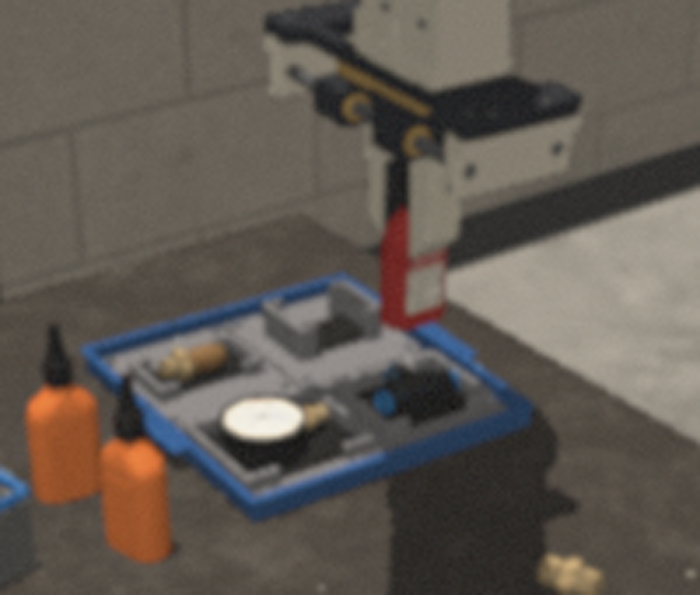

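Bottle hangs upright in the grip (crop (415,260)), other parts in place. Move over the bottle holder and lower.

```bash
python3 -m pendant '[[-0.1,0.3,0,0],[-0.2,0.6,0,0],[-0.3,0.9,0,0],[-0.3,1,0,0],[-0.3,1,0,0]]'
python3 -m pendant '[[0,0.15,0,0],[0,0.265,0,0],[0,0.265,0.1,0],[0,0.265,0.3,0],[0,0.265,0.35,0],[0,0.265,0.35,0]]'
python3 plan.py 0.567 0.235 0.0545 86.4
```

```text
time_s: 37.85
ee_pos: [0.5645, 0.2023, 0.1432]
ee_rot: [[-0.998, 0.063, -0.001], [0.063, 0.998, -0.001], [0.001, -0.001, -1.0]]
ft_force: [-0.4, -0.3, -1.8]
gripper_width: 0.0227
grasp_force: 10.0
time_s: 38.6
ee_pos: [0.5667, 0.2335, 0.1001]
ee_rot: [[-0.998, 0.065, -0.002], [0.065, 0.998, -0.001], [0.002, -0.001, -1.0]]
ft_force: [0.4, -0.1, -0.2]
gripper_width: 0.0225
grasp_force: 10.0
t 38.6 pos [0.5667 0.2335 0.1001] yang 86.3 -> shift [-0.002  0.013  0.38 ] yaw -0.001 F [ 0.4 -0.1 -0.2] w 0.0225 g 10.0 q [ 0.3   0.84 -1.08  1.73  0.83  1.1   0.45]
```

```bash
python3 -m pendant '[[0,0.01,0.1,0],[0,0.01,0.2,0],[0,0.01,0.28,0],[0,0.01,0.34,0],[0,0.01,0.36,0],[0,0.01,0.36,0]]'
python3 -m pendant '[[0,0,0.01,0],[0,0,0.02,0],[0,0,0.02,0],[0,0,0.02,0]]'
python3 plan.py 0.567 0.235 0.0545 86.4
```

```text
time_s: 39.35
ee_pos: [0.5674, 0.2356, 0.0582]
ee_rot: [[-0.998, 0.064, 0.0], [0.064, 0.998, 0.0], [0.0, 0.0, -1.0]]
ft_force: [-0.6, -0.2, -0.4]
gripper_width: 0.0224
grasp_force: 10.0
time_s: 39.85
ee_pos: [0.5674, 0.2355, 0.0559]
ee_rot: [[-0.998, 0.064, 0.0], [0.064, 0.998, 0.0], [-0.0, 0.0, -1.0]]
ft_force: [0.1, -0.3, -0.7]
gripper_width: 0.0224
grasp_force: 10.0
t 39.85 pos [0.5674 0.2355 0.0559] yang 86.3 -> shift [ 0.003 -0.004  0.012] yaw -0.001 F [ 0.1 -0.3 -0.7] w 0.0224 g 10.0 q [ 0.27  0.89 -1.03  1.75  0.88  1.04  0.41]
```

```bash
python3 -m pendant '[[0,0,0.01,0],[0,0,0.014,0],[0,0,0.014,0],[0,0,0.014,0]]'
python3 -m pendant '[[0,0,0,0],[0,0,0,0],[0,0,0,0],[0,0,0,0]]' 0.3
python3 -m pendant '[[0,0,-0.2,0],[0,0,-0.5,0],[0,0,-0.9,0],[0,0,-1,0],[0,0,-1,0]]'
python3 -m pendant '[[0,-0.4,-0.3,0],[-0.1,-0.8,-0.3,0],[-0.1,-1,-0.3,0],[-0.1,-1,-0.3,0]]'
python3 -m pendant '[[0,-0.4,0,0],[0,-1,0,0],[0,-1,0,0]]'
python3 -m pendant '[[0,-0.4,0,0],[0,-1,0,0],[0,-1,0,0],[0,-1,0,0]]'
python3 - <<'E'
from h import *
im,d,K,V=cam('top')
a=cv2.resize(im[160:310,150:300],None,fx=3,fy=3,interpolation=2)
im,d,K,V=cam('scene')
b=cv2.resize(im[160:290,190:350],(350,450),interpolation=2)
cv2.imwrite('pics/end.png',np.hstack([a,b])[:,:,::-1])
E
```

```text
time_s: 40.35
ee_pos: [0.5675, 0.2356, 0.0545]
ee_rot: [[-0.998, 0.064, 0.0], [0.064, 0.998, 0.0], [-0.0, 0.0, -1.0]]
ft_force: [-0.3, -1.2, 2.6]
gripper_width: 0.0229
grasp_force: 10.0
time_s: 40.85
ee_pos: [0.5673, 0.2354, 0.0541]
ee_rot: [[-0.998, 0.064, -0.0], [0.064, 0.998, -0.0], [0.0, -0.0, -1.0]]
ft_force: [-0.2, -0.8, 0.8]
gripper_width: 0.0574
grasp_force: 0.0
time_s: 41.48
ee_pos: [0.568, 0.2358, 0.1759]
ee_rot: [[-0.998, 0.064, 0.003], [0.064, 0.998, 0.0], [-0.003, 0.001, -1.0]]
ft_force: [0.1, -1.0, -1.1]
gripper_width: 0.0598
grasp_force: 0.0
time_s: 41.98
ee_pos: [0.5713, 0.1115, 0.2084]
ee_rot: [[-0.998, 0.069, -0.003], [0.069, 0.998, -0.002], [0.003, -0.002, -1.0]]
ft_force: [0.7, 0.3, -0.2]
gripper_width: 0.0594
grasp_force: 0.0
time_s: 42.35
ee_pos: [0.5634, -0.0094, 0.2085]
ee_rot: [[-0.998, 0.071, -0.003], [0.071, 0.998, -0.002], [0.003, -0.002, -1.0]]
ft_force: [-0.0, 0.9, -0.6]
gripper_width: 0.0594
grasp_force: 0.0
time_s: 42.85
ee_pos: [0.5561, -0.1234, 0.2097]
ee_rot: [[-0.998, 0.064, -0.0], [0.064, 0.998, 0.002], [0.001, 0.002, -1.0]]
ft_force: [-0.1, 0.5, -0.1]
gripper_width: 0.0598
grasp_force: 0.0
```

View pics/end.png

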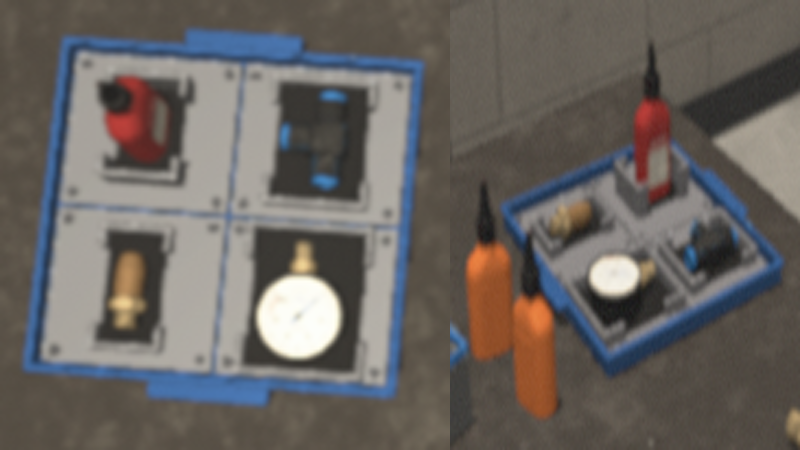

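All four parts sit in their pockets: in the left view the bottle is at (140,120), tee (315,140), silencer (127,290) and gauge (298,315). The bottle stands upright in the right view at (652,140), and the tray is unmoved. Hand in.

```bash
python3 -c "
from cell import r
print(r.job_done())"
```

```text
the job is handed in; nothing more can be done
None
```

I handed the job in at about 43 s: the final pictures show the large gauge, tee and silencer in their own pockets and the red bottle, placed last, upright in the fourth, with the tray not visibly moved and the small gauge and elbow not touched; no verdict came back.

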